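# Roll an inlay strip flush with a hand roller

## Task

Clear the loose white-painted offcut off the inlay strip into the blue tray first. Then take the red-handled sprung roller and roll it along the strip with steady downward pressure from the brass-marked end to the other end, so that every slat is pressed flush; press the slats with the roller alone and never so hard that its spring bottoms out heavily. Put the roller back on its wooden stand and leave everything else where it is.

Things in the scene. Friction and masses are not known exactly. Their poses are not given: they have to be found in the camera images.
- panel: Fixed plywood panel, 170 (its x) x 340 (its y) x 18 mm, flat on the bench. Origin: centre of its underside; z up. A groove along its y, in its middle, holds the strip of 8 slats, 60 mm wide and 192 mm long. A flush brass disc (22 mm) at y = -132 mm marks the starting end. Fixed orange clamps at x = 65, y = +148 and -148 mm rise 90 mm above the bench and reach 25 mm past the +x edge.
- strip_start (a point): Centre of the first slat (slat0, nearest the brass disc), at the height of the panel's top face; axes as the panel's.
- strip_end (a point): Centre of the last slat (slat7), at the height of the panel's top face, 168 mm from strip_start along the panel's +y; axes as the panel's.
- slat0 (a joint): How far slat 0 (dark or medium brown wood, 60 x 23 mm, 24 mm from slat to slat, counted 0 to 7 from the brass disc; its centre at y = -84 mm in the panel's frame) has been pressed down, m. 0: standing 3.5 mm proud of the panel; 0.0035: flush. Starts between 0 and 0.0006. It needs about 6 N of push to move, and stays where it is left.
- slat1 (a joint): How far slat 1 (dark or medium brown wood, 60 x 23 mm, 24 mm from slat to slat, counted 0 to 7 from the brass disc; its centre at y = -60 mm in the panel's frame) has been pressed down, m. 0: standing 3.5 mm proud of the panel; 0.0035: flush. Starts between 0 and 0.0006. It needs about 6 N of push to move, and stays where it is left.
- slat2 (a joint): How far slat 2 (dark or medium brown wood, 60 x 23 mm, 24 mm from slat to slat, counted 0 to 7 from the brass disc; its centre at y = -36 mm in the panel's frame) has been pressed down, m. 0: standing 3.5 mm proud of the panel; 0.0035: flush. Starts between 0 and 0.0006. It needs about 6 N of push to move, and stays where it is left.
- slat3 (a joint): How far slat 3 (dark or medium brown wood, 60 x 23 mm, 24 mm from slat to slat, counted 0 to 7 from the brass disc; its centre at y = -12 mm in the panel's frame) has been pressed down, m. 0: standing 3.5 mm proud of the panel; 0.0035: flush. Starts between 0 and 0.0006. It needs about 6 N of push to move, and stays where it is left.
- slat4 (a joint): How far slat 4 (dark or medium brown wood, 60 x 23 mm, 24 mm from slat to slat, counted 0 to 7 from the brass disc; its centre at y = 12 mm in the panel's frame) has been pressed down, m. 0: standing 3.5 mm proud of the panel; 0.0035: flush. Starts between 0 and 0.0006. It needs about 6 N of push to move, and stays where it is left.
- slat5 (a joint): How far slat 5 (dark or medium brown wood, 60 x 23 mm, 24 mm from slat to slat, counted 0 to 7 from the brass disc; its centre at y = 36 mm in the panel's frame) has been pressed down, m. 0: standing 3.5 mm proud of the panel; 0.0035: flush. Starts between 0 and 0.0006. It needs about 6 N of push to move, and stays where it is left.
- slat6 (a joint): How far slat 6 (dark or medium brown wood, 60 x 23 mm, 24 mm from slat to slat, counted 0 to 7 from the brass disc; its centre at y = 60 mm in the panel's frame) has been pressed down, m. 0: standing 3.5 mm proud of the panel; 0.0035: flush. Starts between 0 and 0.0006. It needs about 6 N of push to move, and stays where it is left.
- slat7 (a joint): How far slat 7 (dark or medium brown wood, 60 x 23 mm, 24 mm from slat to slat, counted 0 to 7 from the brass disc; its centre at y = 84 mm in the panel's frame) has been pressed down, m. 0: standing 3.5 mm proud of the panel; 0.0035: flush. Starts between 0 and 0.0006. It needs about 6 N of push to move, and stays where it is left.
- roller_handle (a point): Centre of the roller's red block handle: 32 mm along x (the rolling direction: grip across this), 76 along y (the axle), 48 tall; z up. Underneath: aluminium plate 60 (x) x 108 (y) x 6 mm, its underside 30 mm below this point, and a sprung fork, 62 mm wide. The black wheel (44 mm diameter, 44 wide) reaches 92 mm below this point with the spring out. 0.46 kg; rolls both ways alike.
- roller_spring (a joint): Compression of the roller's spring, m: 0 fully out, 0.012 bottomed. It pushes on the wheel with 4.5 N at 0 and 0.9 N more per mm (about 10 N at 6 mm, 15 N at 12 mm); bottomed it is rigid.
- roller_wheel (a joint): Turning angle of the roller's wheel about its axle, rad, starting at 0; it turns freely, either way.
- stand: Fixed wooden rest in which the roller starts. Origin: centre of its underside, z up. Base 90 (x) x 120 (y) x 8 mm; two rails along x, 80 long, 14 thick, at y = +46 and -46 mm, tops 74 mm high. The roller's plate lies on the rails, the wheel hanging between them (78 mm gap), roller x along stand x (either way round); handle centre then 104 mm above the origin, over its middle.
- offcut_centre (a point): Centre of a loose white-primed wooden offcut, 70 (its x) x 28 (its y) x 36 mm tall, about 45 g, lying across the strip of slats at the start (its underside on the slats). z up.
- tray: Fixed shallow blue tray for offcuts; does not move. Origin: centre of its underside, z up. Outside 140 (x) x 120 (y) x 26 mm tall, walls and floor 4 to 5 mm thick, empty.
- sander_centre (a point): Bystander, to be left alone: sanding block with black grip and brick-red base, 32 x 66 x 24 mm, lying on the panel beside the strip. This point is the centre, half-way up.
- glue_centre (a point): Bystander, to be left alone: upright yellow glue bottle, 56 mm across, 160 mm tall. This point is the centre, half-way up.
- tin_centre (a point): Bystander, to be left alone: upright tin with a paper label, 72 mm across, 85 mm tall. This point is the centre, half-way up.
- tape_centre (a point): Bystander, to be left alone: round yellow measuring-tape case lying flat, 66 mm across, 24 mm tall. This point is the centre, half-way up.
- driver_centre (a point): Bystander, to be left alone: screwdriver with blue handle lying flat, 200 mm long. This point is the centre, half-way up.
- hammer_centre (a point): Bystander, to be left alone: hammer lying flat, 260 mm long. This point is the centre, half-way up.
- mug_centre (a point): Bystander, to be left alone: white mug standing upright, 80 mm across, 85 mm tall. This point is the centre, half-way up.

How it is judged:
By the outcome, as a careful person would: the job done as asked, in the order asked, and still so for the second after the job is handed in, with the robot touching nothing.
It also fails if it takes over 72 s, if anything falls off the work surface, if the arm or the gripper's body presses on something with over 40 N, if the wrist force passes 120 N, or if a joint passes its speed limit or range.

## Robot

A 6-joint arm with a two-finger parallel gripper is mounted at the origin on the work surface. World frame = base frame: x ahead of the robot, y to its left, z up, the work surface at z = 0. Lengths are in m, angles in rad, forces in N, time in s.
With the tool pointing down it reaches from about 0.35 to 0.775 m from the base axis. Payload 5.5 kg.
Tool frame: the origin (TCP) lies midway between the tips of the shut fingers; the grasp point (between the pads) lies 19 mm behind it; z points along the fingers, y is the direction in which the jaws open and shut (so a half turn about z gives the same grasp; the last joint's range is limited). The gripper opens to 85 mm and grips with 20 to 120 N. Pads are 22 mm wide; open, the fingers measure 114 mm over their backs; the gripper's body (76 mm by 85 mm) begins 54 mm behind the grasp point. The pads swing forward as they close: fully open they stand 13 mm farther back than shut.
Start: joints at [1.142, 0.313, 0.046, 1.304, 0, 1.431], TCP at [0.164, 0.551, 0.231] pointing down, gripper open.
Joint ranges: [-2.76, 2.76], [-0.86, 1.69], [-1.03, 1.26], [-2.2, 2.34], [-1.47, 1.5], [-3.14, 3.14]. Speed limits (rad/s): [2.57, 2.57, 3.14, 3.14, 3.14, 3.14].

## Interface

Orientations are given as a unit quaternion [w, x, y, z].
In Python, from workcell import env gives the robot as it stands.
- The arm moves only by the shell command python3 -m creep 'ROWS' [OPENING] [FORCE]. ROWS is JSON, a list of rows, each a list of 6 numbers: the shift along the tool's x, y, z in m, then the turn, a rotation vector about the tool's x, y, z in degrees. A call has exactly 8 rows; each row is the pose to reach, as a shift and turn from the pose commanded when the call began, along the tool's axes at that moment; what a row does not reach only later rows make up. A row lasts 1/10 s, in which the tool goes at most 50 mm and 8.59 degrees, less where a joint would pass 70% of its speed; a pose out of reach is approached as far as the arm can. A call with a gripper value outside its range is refused whole. OPENING is the finger opening in m, from 0 to 0.0854, set as the call begins (- or left out, the last holds). The fingers move at their own pace and stop on an object; FORCE is the grip in N (left out, the last holds). Time passes only in rows, so rows that repeat a pose let the fingers close, or fill a call up. It gives the time, the measured TCP pose, the force and the opening at its end, in the units of the state.
- env.get_state(): the state, without advancing time (a new reading comes with each control period).
- env.read_camera(name): name is "scene" or "top" or "wrist"; returns (picture, depth): 384x512x3 uint8, blue, green, red; 384x512 float32, m along the optical axis (not along the pixel's ray), 0 where there is no reading.
- env.camera_params(name): a dict with "fx", "fy", "cx", "cy" (pixels), "position" and "orientation" of the camera in the world. Camera axes: x right, y up, looking along -z (the intrinsics and any distortion apply to the point x, -y, -z); pixel columns grow to the right and rows downward; lengths in m; the calibration is good to about 2 mm. The wrist camera is an equidistant fisheye: a pixel r from the principal point sees the ray r / f radians off the axis. A picture is of the moment at which its call begins: read the wrist's pose just before it. camera_params takes no time and is no camera call; for the wrist camera it gives the pose at the moment of the call.
- env.hand_in(): hands the job in, once; it reports no verdict.
The state is a dict: "clock": time; "joint_pos": joint angles; "qvel": joint speeds; "tau": joint torques, N m; "tcp_pos": TCP position; "orientation": TCP orientation; "wrist_force": force on the tool from outside, world axes, zero at the start; "ft_torque": the same for the moment, N m; "finger_gap": finger opening in m.
Only numpy, scipy, OpenCV 4.12 (cv2) and the standard library are available. Lean on these libraries where they do the work, as an engineer would, in place of code of your own. Each camera call takes 0.05 s, during which the arm holds its last target. There are 200 camera calls.

## Working session

There is one attempt and no reset: what is moved stays moved. The work goes in short steps, Python scripts to look and compute and a shell command to move; the robot and the scene stay as the last step left them, time stands still between calls to the robot, and variables do not carry over. Pictures are saved under pics/ and viewed, about 8 in all and at most 12, crops included, and the job is handed in when it is done.

```bash
ls; mkdir -p pics
cat > h.py <<'E'
import numpy as np, cv2, pickle
from scipy.spatial.transform import Rotation as R
from workcell import env
def rot(q): return R.from_quat([q[1],q[2],q[3],q[0]])
def snap(n,f):
    p=env.camera_params(n); im,d=env.read_camera(n); cv2.imwrite(f'pics/{f}.png',im)
    pickle.dump((n,p,im,d),open(f'pics/{f}.pkl','wb')); return n,p,im,d
def load(f): return pickle.load(open(f'pics/{f}.pkl','rb'))
def rays(n,p,uv):
    uv=np.atleast_2d(np.asarray(uv,float)); x=(uv[:,0]-p['cx'])/p['fx']; y=(uv[:,1]-p['cy'])/p['fy']
    if n=='wrist':
        r=np.hypot(x,y)+1e-12; d=np.c_[np.sin(r)*x/r,-np.sin(r)*y/r,-np.cos(r)]
    else: d=np.c_[x,-y,-np.ones_like(x)]
    return rot(p['orientation']).apply(d)
def onz(s,uv,z):
    n,p=s[:2]; d=rays(n,p,uv); o=np.array(p['position']); return o+d*((z-o[2])/d[:,2])[:,None]
def xyz(s):  # every pixel's world point from depth
    n,p,im,d=s; v,u=np.mgrid[:384,:512]; r=rays(n,p,np.c_[u.ravel(),v.ravel()])
    ax=rot(p['orientation']).apply([0,0,-1]); return (np.array(p['position'])+r*(d.ravel()/(r@ax))[:,None]).reshape(384,512,3)
E
python3 - <<'E'
from h import *
for n in('scene','top'):
    s=snap(n,n+'0'); print(n,{k:np.round(v,3) if not isinstance(v,str) else v for k,v in s[1].items()},(s[3]>0).mean())
im=np.hstack([cv2.imread('pics/scene0.png')]);
cv2.imwrite('pics/top0v.png',cv2.resize(cv2.imread('pics/top0.png'),(800,600)))
print(env.get_state())
E
```

```text
pics
scene {'fx': np.float64(403.225), 'fy': np.float64(403.225), 'cx': np.float64(252.624), 'cy': np.float64(187.46), 'position': array([ 0.978, -0.537,  0.702]), 'orientation': array([0.855, 0.386, 0.135, 0.318])} 0.99603271484375
top {'fx': np.float64(402.76), 'fy': np.float64(402.76), 'cx': np.float64(254.217), 'cy': np.float64(187.11), 'position': array([ 0.448, -0.014,  1.161]), 'orientation': array([ 0.707,  0.035, -0.029, -0.706])} 0.9960174560546875
{'clock': 0.1, 'joint_pos': array([1.14238000e+00, 3.13928450e-01, 4.51199801e-02, 1.30362511e+00,
       1.27822671e-06, 1.43121367e+00]), 'qvel': array([ 0.00136621, -0.0038861 ,  0.00188998, -0.00147979,  0.00040108,
        0.0001043 ]), 'tau': array([ 3.47583969e-03, -4.81724882e+01,  2.99244922e+01,  1.27396695e-02,
       -1.35405307e-04,  1.13623415e-05]), 'tcp_pos': array([0.16358924, 0.55076617, 0.23050747]), 'orientation': array([-2.29990749e-04,  1.43915314e-01,  9.89589669e-01, -7.85656696e-04]), 'wrist_force': array([-0.09559826, -0.36301461, -0.54253147]), 'ft_torque': array([-0.01108013, -0.00090375, -0.08588231]), 'finger_gap': 0.08542775117574208}
```

View pics/top0v.png

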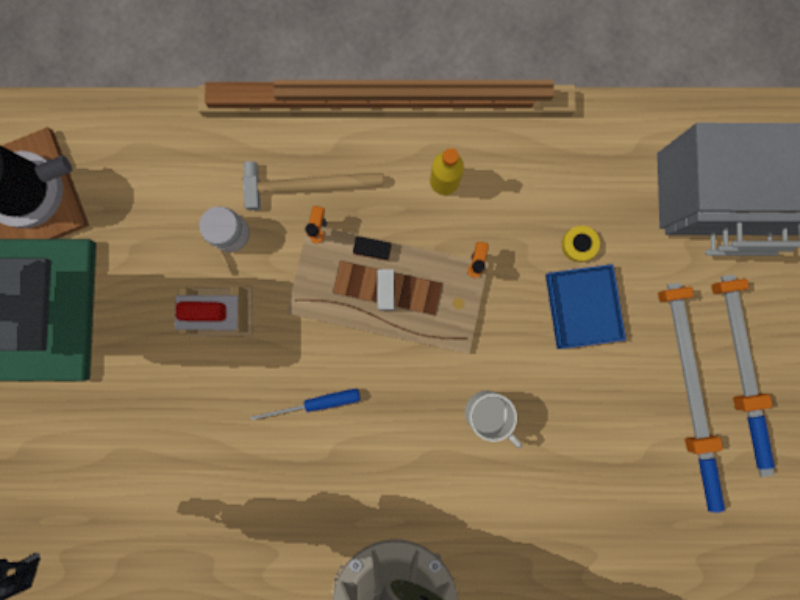

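View pics/scene0.png

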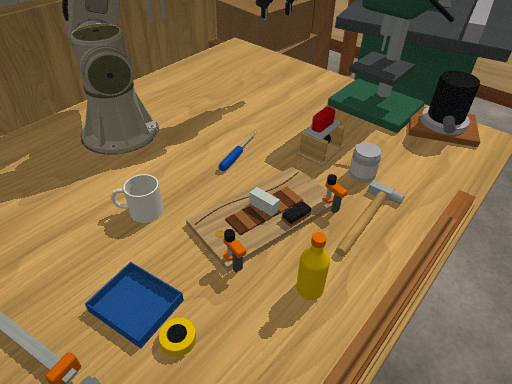

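The top view (800x600) shows the offcut at (386,290), brass disc at (459,303), roller at (200,311), stand around (212,311) and tray at (586,306). The clamps are on the far side, at (316,225) and (479,260). The scene view agrees: offcut (265,200), roller (323,125), tray (135,302).

```bash
cat > m.py <<'E'
from h import *
def box(P,m,name):
    m=m&np.isfinite(P[...,2]); k,l,st,c=cv2.connectedComponentsWithStats(m.astype(np.uint8)); 
    if k<2: print(name,'none'); return
    i=1+st[1:,4].argmax(); q=P[l==i]; z=np.median(q[:,2]); r=cv2.minAreaRect((q[:,:2]*1000).astype(np.float32))
    print(name,'n',len(q),'z med/max %.4f %.4f'%(z,np.percentile(q[:,2],98)),'rect c,size mm,ang',np.round(r[0],1),np.round(r[1],1),round(r[2],1))
for n in('top','scene'):
    s=load(n+'0'); P=xyz(s); hsv=cv2.cvtColor(s[2],cv2.COLOR_BGR2HSV).astype(int); H,S,V=hsv[...,0],hsv[...,1],hsv[...,2]
    X,Y,Z=P[...,0],P[...,1],P[...,2]; reg=(X>.3)&(X<.75)&(abs(Y)<.5)
    print(n,'bench z',np.median(Z[reg&(Z<.012)]))
    near=reg&(Y>-.2)&(Y<.2)
    box(P,near&(S<60)&(V>110)&(Z>.04)&(X>.45)&(Z<.07)&(X<.6),'offcut')
    box(P,near&(S<60)&(V>110)&(Z>.05)&(X>.45)&(Z<.07)&(X<.6),'offcut top')
    box(P,near&(Z>.012)&(Z<.03)&(X>.42)&(X<.66),'panel')
    box(P,near&(H<12)&(S>110)&(Z>.016)&(Z<.03)&(X<.6)&(V<190),'slats')
    red=reg&((H<6)|(H>172))&(S>150)&(Z>.08)
    box(P,red,'handle'); box(P,red&(Z>np.percentile(Z[red],40)),'handle top')
    box(P,reg&(Y>.2)&(S<70)&(Z>.065)&(Z<.095)&(X<.58),'plate')
    box(P,reg&(Y>.2)&(Y<.42)&(X>.38)&(X<.57)&(Z>.055)&(Z<.095),'stand+plate')
    box(P,reg&(Y>.2)&(Y<.42)&(X>.38)&(X<.57)&(Z>.004)&(Z<.03),'standbase')
    t=reg&(H>95)&(H<125)&(S>120)&(Y<-.15)
    box(P,t,'tray'); print(np.round(np.percentile(Z[t],[5,50,95]),4))
    box(P,reg&(V<70)&(Z>.03)&(Z<.06)&(abs(Y)<.2)&(X>.5),'sander')
    box(P,reg&(Z>.06)&(H<15)&(S>150)&(X>.5)&(Y<-.05),'clampR'); box(P,reg&(Z>.06)&(H<15)&(S>150)&(X>.55)&(Y>.05)&(Y<.2),'clampL')
s=load('top0'); uv=np.array([[459,303]])*.64-.18; print('brass ray',onz(s,uv,.018))
E
python3 m.py
```

```text
top bench z -0.0009963006949582631
offcut n 249 z med/max 0.0561 0.0604 rect c,size mm,ang [553.3  16.6] [67.  25.1] 0.0
offcut top n 248 z med/max 0.0561 0.0604 rect c,size mm,ang [553.3  16.6] [67.  25.1] 0.0
panel n 6148 z med/max 0.0175 0.0234 rect c,size mm,ang [563.   12.9] [341.2 178.4] 77.6
slats n 122 z med/max 0.0205 0.0250 rect c,size mm,ang [573.2  72.6] [21.2 57.7] 75.9
handle n 348 z med/max 0.1258 0.1310 rect c,size mm,ang [511.8 323.4] [29.2 73.5] 0.0
handle top n 208 z med/max 0.1272 0.1311 rect c,size mm,ang [510.2 324. ] [26.  71.1] 0.1
plate n 486 z med/max 0.0786 0.0832 rect c,size mm,ang [510.6 325.1] [ 59.9 107.4] 0.1
stand+plate n 678 z med/max 0.0777 0.0832 rect c,size mm,ang [516.4 324.9] [ 79.4 111.4] 1.8
standbase n 244 z med/max 0.0078 0.0268 rect c,size mm,ang [515.  323.1] [ 87.3 120.4] 2.7
tray n 2110 z med/max 0.0034 0.0262 rect c,size mm,ang [ 526.  -345.2] [137.2 119.9] 7.6
[-0.0005  0.0034  0.0244]
sander n 258 z med/max 0.0406 0.0446 rect c,size mm,ang [630.3  41.6] [65.1 31.8] 78.2
clampR n 97 z med/max 0.0726 0.0887 rect c,size mm,ang [ 613.6 -1
[... 669 characters left out ...]
 1.0
plate n 253 z med/max 0.0788 0.0814 rect c,size mm,ang [511.7 324.4] [ 60.8 106.7] 0.2
stand+plate n 585 z med/max 0.0772 0.0932 rect c,size mm,ang [517.  322.3] [ 81.8 110.5] 1.9
standbase n 481 z med/max 0.0095 0.0292 rect c,size mm,ang [520.2 323.3] [ 89.3 123.1] 0.0
tray n 4551 z med/max 0.0045 0.0264 rect c,size mm,ang [ 529.4 -345.9] [141.2 120.6] 7.9
[0.0021 0.0045 0.0255]
sander n 344 z med/max 0.0407 0.0432 rect c,size mm,ang [632.8  42.1] [67.4 33.3] 78.8
clampR n 225 z med/max 0.0726 0.0756 rect c,size mm,ang [ 611.1 -149.4] [21.3 53.7] 78.9
clampL n 164 z med/max 0.0717 0.0759 rect c,size mm,ang [673.5 137. ] [22.7 54.9] 84.8
brass ray [[ 0.53187529 -0.11630499  0.018     ]]
```

```bash
cat > go.py <<'E'
# python3 go.py x y z yaw(tool-y angle, deg) [more targets]: shifts (m) / turn (deg) in present tool axes
import sys; from h import *
s=env.get_state(); T=rot(s['orientation']); a=list(map(float,sys.argv[1:]))
print('t %.2f'%s['clock'],np.round(s['tcp_pos'],4),'yaw %.2f'%np.degrees(np.arctan2(*T.as_matrix()[[1,0],1])),'F',np.round(s['wrist_force'],2),'gap %.4f'%s['finger_gap'])
for i in range(0,len(a),4):
    f=np.radians(a[i+3]); y=np.array([np.cos(f),np.sin(f),0]); z=np.array([0,0,-1.]); G=R.from_matrix(np.c_[np.cross(y,z),y,z])
    print(np.round(T.inv().apply(np.array(a[i:i+3])-s['tcp_pos']),4),np.round((T.inv()*G).as_rotvec(degrees=True),2))
E
python3 go.py .36 .284 .2 82 .554 .017 .15 90
python3 -m creep '[[-0.02,-0.015,0,0,0,-1],[-0.05,-0.038,0,0,0,-2],[-0.09,-0.068,0,0,0,-3],[-0.13,-0.1,0,0,0,-4],[-0.17,-0.13,0,0,0,-5],[-0.21,-0.16,0,0,0,-6],[-0.25,-0.19,0,0,0,-7],[-0.263,-0.2,0,0,0,-8.3]]' 0.06 40
python3 go.py .554 .017 .15 90
```

```text
t 0.10 [0.1636 0.5508 0.2305] yaw 73.45 F [-0.1  -0.36 -0.54] gap 0.0854
[-0.2643 -0.1997  0.0308] [-0.09 -0.02 -8.55]
[-0.5263 -0.4003  0.081 ] [ -0.09  -0.03 -16.55]
clock: 0.9
tcp_pos: [0.3607, 0.2814, 0.231]
orientation: [0.0, 0.074, 0.997, -0.0]
wrist_force: [-0.5, -0.1, 0.8]
finger_gap: 0.0601
t 0.90 [0.3607 0.2814 0.231 ] yaw 81.56 F [-0.52 -0.11  0.79] gap 0.0601
[-0.23   -0.2331  0.0813] [-0.06  0.02 -8.44]
```

```bash
python3 -m creep '[[-0.02,-0.02,0,0,0,-1],[-0.05,-0.05,0.01,0,0,-2],[-0.085,-0.085,0.02,0,0,-3],[-0.12,-0.12,0.03,0,0,-4],[-0.155,-0.155,0.04,0,0,-5],[-0.19,-0.19,0.05,0,0,-6.5],[-0.22,-0.222,0.06,0,0,-8],[-0.23,-0.233,0.065,0,0,-8.4]]' >/dev/null
python3 -m creep '[[0,0,0,0,0,0],[0,0,0,0,0,0],[0,0,0,0,0,0],[0,0,0,0,0,0],[0,0,0,0,0,0],[0,0,0,0,0,0],[0,0,0,0,0,0],[0,0,0,0,0,0]]' >/dev/null
python3 - <<'E'
from h import *
s=snap('wrist','w1'); P=xyz(s); print({k:np.round(v,3) for k,v in s[1].items() if k!='model'} if 1 else 0)
cv2.imwrite('pics/w1v.png',cv2.resize(s[2],(768,576)))
E
python3 go.py .554 .017 .032 90
```

```text
{'fx': np.float64(297.319), 'fy': np.float64(297.319), 'cx': np.float64(257.383), 'cy': np.float64(189.317), 'position': array([0.474, 0.021, 0.308]), 'orientation': array([ 0.698, -0.109, -0.109,  0.7  ])}
t 2.55 [0.5531 0.0211 0.1664] yaw 90.16 F [-0.27 -0.22  0.02] gap 0.0603
[-0.0008 -0.0041  0.1344] [0.   0.01 0.16]
```

View pics/w1v.png

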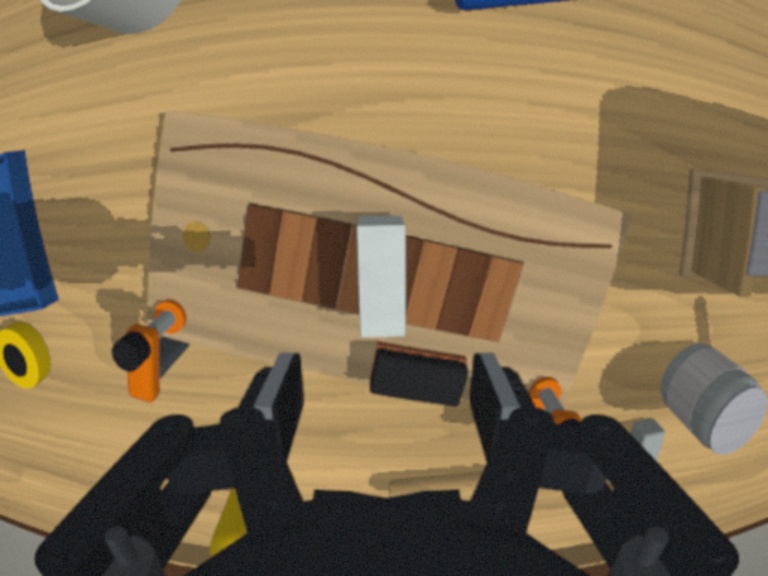

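The wrist view shows the offcut top from (358,216) to (406,337), the strip corners at (247,204), (237,287), (522,262) and (500,341), and the brass disc at (197,236). The sander is clear of the fingers.

```bash
cat > strip.py <<'E'
from h import *
s=load('w1'); f=lambda a:(np.array(a)+.5)/1.5-.5
P=xyz(s); hsv=cv2.cvtColor(s[2],cv2.COLOR_BGR2HSV).astype(int)
o=(P[...,2]>.045)&(P[...,2]<.07)&(hsv[...,1]<70)&(hsv[...,2]>110)&(abs(P[...,1])<.06)&(P[...,0]<.6)
r=cv2.minAreaRect((P[o][:,:2]*1000).astype(np.float32)); print('offcut',r,np.median(P[o][:,2]),o.sum())
c=onz(s,f([[247,204],[237,287],[522,262],[500,341]]),.021)[:,:2]*1000; print(np.round(c,1))
a,b=(c[0]+c[1])/2,(c[2]+c[3])/2; print('start end',a,b,'len',np.linalg.norm(b-a),'yaw',np.degrees(np.arctan2(*(b-a)[::-1])),'centre',(a+b)/2)
print('brass',onz(s,f([[197,236]]),.018))
m=(hsv[...,0]<14)&(hsv[...,1]>120)&(P[...,2]>.012)&(P[...,2]<.03)&(abs(P[...,1])<.15)&(P[...,0]<.61)
m=cv2.morphologyEx(m.astype(np.uint8),cv2.MORPH_OPEN,np.ones((3,3)))>0
r=cv2.minAreaRect((onz(s,np.argwhere(m)[:,::-1],.021)[:,:2]*1000).astype(np.float32)); print('strip rect',r,'z',np.median(P[m][:,2]))
E
python3 strip.py
```

```text
offcut ((553.869873046875, 17.933155059814453), (70.45330810546875, 28.087568283081055), 0.7984682321548462) 0.05608793983236235 2406
[[510.  -72.3]
 [568.2 -84.3]
 [549.5 113.7]
 [608.7 103.1]]
start end [539.07993071 -78.28542485] [579.12643582 108.42927839] len 190.96099857099483 yaw 77.89461921148423 centre [559.10318326  15.07192677]
brass [[ 0.53154215 -0.11262667  0.018     ]]
strip rect ((558.9315185546875, 14.731185913085938), (189.0380401611328, 59.371971130371094), 77.6983413696289) z 0.020109106927232057
```

```bash
python3 -m creep '[[-0.001,-0.002,0.015,0,0,0],[-0.001,-0.004,0.04,0,0,0],[-0.001,-0.004,0.07,0,0,0],[-0.001,-0.004,0.095,0,0,0],[-0.001,-0.004,0.115,0,0,0],[-0.001,-0.004,0.128,0,0,0],[-0.001,-0.004,0.135,0,0,0],[-0.001,-0.004,0.136,0,0,0]]' 
python3 -m creep '[[0,0,0,0,0,0],[0,0,0,0,0,0],[0,0,0,0,0,0],[0,0,0,0,0,0],[0,0,0,0,0,0],[0,0,0,0,0,0],[0,0,0,0,0,0],[0,0,0,0,0,0]]' 0 25
python3 go.py .554 .017 .16 90 .528 -.345 .15 97.8
```

```text
clock: 3.35
tcp_pos: [0.5539, 0.017, 0.0298]
orientation: [-0.0, -0.001, 1.0, 0.0]
wrist_force: [0.0, -1.1, -0.6]
finger_gap: 0.0601
clock: 4.15
tcp_pos: [0.5551, 0.0169, 0.0312]
orientation: [0.001, -0.001, 1.0, -0.0]
wrist_force: [0.0, 0.0, 5.8]
finger_gap: 0.027
t 4.15 [0.5551 0.0169 0.0312] yaw 90.16 F [0.   0.02 5.76] gap 0.0270
[ 0.0008  0.     -0.1288] [-0.01  0.12  0.16]
[ 0.0278 -0.3619 -0.1188] [-0.02  0.12 -7.64]
```

```bash
python3 -m creep '[[0,0,-0.005,0,0,0],[0,0,-0.02,0,0,0],[0,0,-0.045,0,0,0],[0,0,-0.075,0,0,0],[0,0,-0.1,0,0,0],[0,0,-0.115,0,0,0],[0,0,-0.12,0,0,0],[0,0,-0.12,0,0,0]]'
python3 - <<'E'
from h import *
s=snap('wrist','w2'); cv2.imwrite('pics/w2v.png',s[2])
E
python3 -m creep '[[0.002,-0.015,0,0,0,-1],[0.005,-0.05,0,0,0,-2],[0.009,-0.1,0,0,0,-3],[0.014,-0.15,0,0,0,-4],[0.018,-0.2,0,0,0,-5],[0.022,-0.25,0,0,0,-6],[0.026,-0.3,0,0,0,-7],[0.028,-0.34,0,0,0,-7.6]]'
python3 go.py .528 -.345 .018 97.8
```

```text
clock: 4.95
tcp_pos: [0.5543, 0.017, 0.1507]
orientation: [0.0, -0.001, 1.0, -0.0]
wrist_force: [-0.4, 0.6, -1.0]
finger_gap: 0.0279
clock: 5.8
tcp_pos: [0.5256, -0.3252, 0.1484]
orientation: [-0.001, -0.067, 0.998, 0.001]
wrist_force: [0.9, 0.3, -2.2]
finger_gap: 0.0278
t 5.80 [ 0.5256 -0.3252  0.1484] yaw 97.70 F [ 0.89  0.31 -2.16] gap 0.0278
[ 0.     -0.0201  0.1304] [ 0.1  -0.11 -0.1 ]
```

View pics/w2v.png

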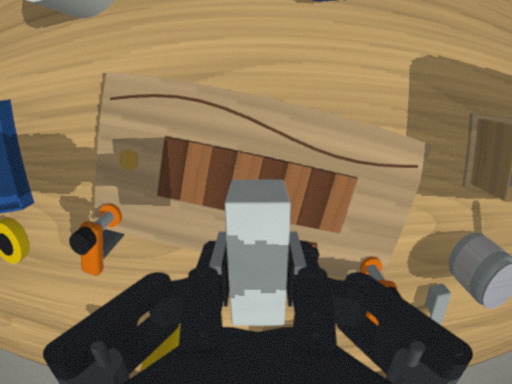

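The offcut is held between the fingers, centred at about (257,250), and the strip is uncovered. Next I place it in the tray.

```bash
python3 -m creep '[[0,-0.01,0.01,0,0,0],[0,-0.018,0.035,0,0,0],[0,-0.02,0.065,0,0,0],[0,-0.02,0.095,0,0,0],[0,-0.02,0.115,0,0,0],[0,-0.02,0.125,0,0,0],[0,-0.02,0.131,0,0,0],[0,-0.02,0.132,0,0,0]]'
python3 -m creep '[[0,0,0,0,0,0],[0,0,0,0,0,0],[0,0,0,0,0,0],[0,0,0,0,0,0],[0,0,0,0,0,0],[0,0,-0.005,0,0,0],[0,0,-0.015,0,0,0],[0,0,-0.03,0,0,0]]' 0.048 40
python3 -m creep '[[0,0,-0.01,0,0,0],[0,0,-0.03,0,0,0],[0,0,-0.055,0,0,0],[0,0,-0.085,0,0,0],[0,0,-0.115,0,0,0],[0,0,-0.14,0,0,0],[0,0,-0.155,0,0,0],[0,0,-0.16,0,0,0]]' 0.06
python3 - <<'E'
from h import *
s=snap('top','t1'); P=xyz(s); hsv=cv2.cvtColor(s[2],cv2.COLOR_BGR2HSV)
w=snap('wrist','w3'); cv2.imwrite('pics/w3v.png',w[2])
E
python3 go.py .513 .324 .2 0 .53 0 .21 45
```

```text
clock: 6.6
tcp_pos: [0.5296, -0.3422, 0.0176]
orientation: [-0.0, -0.068, 0.998, 0.001]
wrist_force: [-0.0, -0.7, 0.6]
finger_gap: 0.0271
clock: 7.4
tcp_pos: [0.5293, -0.3425, 0.0485]
orientation: [-0.0, -0.068, 0.998, 0.001]
wrist_force: [-0.1, -0.8, 0.9]
finger_gap: 0.0483
clock: 8.2
tcp_pos: [0.5306, -0.3436, 0.2114]
orientation: [0.002, -0.068, 0.998, -0.002]
wrist_force: [-0.2, -0.5, 0.9]
finger_gap: 0.0601
t 8.30 [ 0.5301 -0.3432  0.2093] yaw 97.75 F [-0.6  -1.24 -0.28] gap 0.0600
[-0.073   0.6634  0.0085] [1.000e-02 1.300e-01 9.775e+01]
[-0.0462  0.34   -0.0011] [-4.000e-02  1.100e-01  5.275e+01]
```

View pics/w3v.png

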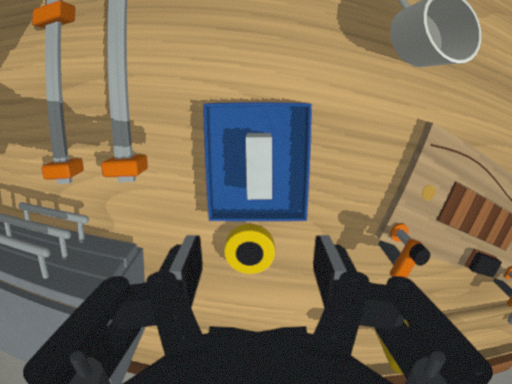

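The offcut lies flat in the tray at (260,166). Now the roller.

```bash
python3 -m creep '[[-0.002,0.015,0,0,0,4],[-0.006,0.05,0,0,0,10],[-0.013,0.1,0,0,0,17],[-0.02,0.15,0,0,0,24],[-0.027,0.2,0,0,0,31],[-0.033,0.25,0,0,0,38],[-0.04,0.3,0,0,0,46],[-0.046,0.34,0,0,0,53]]'
python3 go.py .513 .324 .2 0
```

```text
clock: 9.1
tcp_pos: [0.5282, 0.0024, 0.207]
orientation: [-0.001, 0.387, 0.922, -0.0]
wrist_force: [0.7, -0.1, -0.7]
finger_gap: 0.06
t 9.10 [0.5282 0.0024 0.207 ] yaw 44.45 F [ 0.73 -0.07 -0.67] gap 0.0600
[0.2402 0.2143 0.0072] [-0.1  -0.07 44.45]
```

```bash
python3 -m creep '[[0.03,0.027,0,0,0,6],[0.065,0.058,0,0,0,12],[0.1,0.089,0,0,0,18],[0.135,0.12,0,0,0,24],[0.17,0.152,0,0,0,30],[0.205,0.183,0,0,0,36],[0.23,0.205,0,0,0,42],[0.24,0.214,0,0,0,44.5]]'
python3 -m creep '[[0,0,0,0,0,0],[0,0,0,0,0,0],[0,0,0,0,0,0],[0,0,0,0,0,0],[0,0,0,0,0,0],[0,0,0,0,0,0],[0,0,0,0,0,0],[0,0,0,0,0,0]]'
python3 - <<'E'
from h import *
s=snap('wrist','w4'); P=xyz(s); hsv=cv2.cvtColor(s[2],cv2.COLOR_BGR2HSV).astype(int); H,S,V=hsv[...,0],hsv[...,1],hsv[...,2]
red=((H<6)|(H>172))&(S>150)&(P[...,2]>.115)&(P[...,2]<.14)
q=P[red]; print('handle top',cv2.minAreaRect((q[:,:2]*1000).astype(np.float32)),np.median(q[:,2]),len(q))
g=(S<80)&(P[...,2]>.07)&(P[...,2]<.09)&(abs(P[...,0]-.513)<.06)&(abs(P[...,1]-.324)<.07); q=P[g]; print('plate',cv2.minAreaRect((q[:,:2]*1000).astype(np.float32)),np.median(q[:,2]),len(q))
cv2.imwrite('pics/w4v.png',s[2])
E
python3 go.py .513 .324 .09 0
```

```text
clock: 9.9
tcp_pos: [0.511, 0.3243, 0.2065]
orientation: [-0.001, 0.705, 0.709, -0.001]
wrist_force: [0.6, 0.8, -0.1]
finger_gap: 0.06
clock: 10.7
tcp_pos: [0.5125, 0.3212, 0.2084]
orientation: [0.0, 0.706, 0.709, 0.0]
wrist_force: [0.3, 0.3, -0.3]
finger_gap: 0.06
handle top ((510.90386962890625, 329.193359375), (30.245256423950195, 73.2572250366211), 0.0014229260850697756) 0.12622902151605767 3237
plate ((510.7921447753906, 327.5193786621094), (108.3428726196289, 61.947444915771484), 89.84744262695312) 0.07873788618675526 3441
t 10.75 [0.5126 0.3212 0.2084] yaw 0.25 F [-0.06 -0.08  0.55] gap 0.0598
[0.0027 0.0004 0.1184] [ 0.01 -0.01  0.25]
```

View pics/w4v.png

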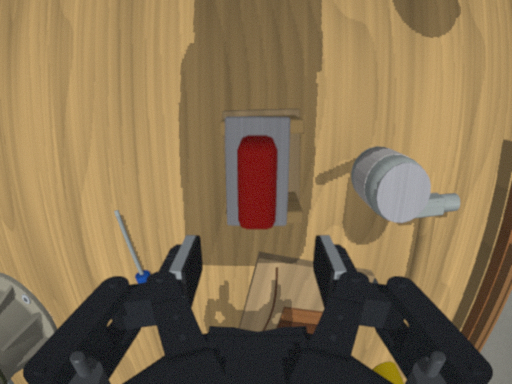

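```bash
python3 -m creep '[[0.003,0,0.01,0,0,0],[0.005,0,0.03,0,0,0],[0.005,0,0.055,0,0,0],[0.005,0,0.08,0,0,0],[0.005,0,0.1,0,0,0],[0.005,0,0.11,0,0,0],[0.005,0,0.115,0,0,0.2],[0.005,0,0.116,0,0,0.2]]'
python3 -m creep '[[0,0,0,0,0,0],[0,0,0,0,0,0],[0,0,0,0,0,0],[0,0,0,0,0,0],[0,0,0,0,0,0],[0,0,0,0,0,0],[0,0,0,0,0,0],[0,0,0,0,0,0]]' 0 80
python3 -m creep '[[0,0,-0.002,0,0,0],[0,0,-0.01,0,0,0],[0,0,-0.025,0,0,0],[0,0,-0.045,0,0,0],[0,0,-0.07,0,0,0],[0,0,-0.09,0,0,0],[0,0,-0.1,0,0,0],[0,0,-0.1,0,0,0]]'
python3 -m creep '[[0,0,0,0,0,0],[0,0,0,0,0,0],[0,0,0,0,0,0],[0,0,0,0,0,0],[0,0,0,0,0,0],[0,0,0,0,0,0],[0,0,0,0,0,0],[0,0,0,0,0,0]]'
python3 - <<'E'
from h import *
for n in('top','scene'):
    s=snap(n,n+'2'); P=xyz(s); hsv=cv2.cvtColor(s[2],cv2.COLOR_BGR2HSV).astype(int); H,S,V=hsv[...,0],hsv[...,1],hsv[...,2]
    m=(abs(P[...,0]-.512)<.07)&(abs(P[...,1]-.325)<.08)&(H>5)&(H<25)&(S>50)
    for a,b,t in((.055,.085,'rails'),(.004,.02,'base')):
        q=P[m&(P[...,2]>a)&(P[...,2]<b)]; print(n,t,cv2.minAreaRect((q[:,:2]*1000).astype(np.float32)),np.median(q[:,2]),len(q))
E
python3 go.py .545 -.07 .2 77.8
```

```text
clock: 11.55
tcp_pos: [0.5124, 0.3264, 0.092]
orientation: [-0.0, 0.707, 0.707, -0.0]
wrist_force: [-0.1, 0.1, -0.8]
finger_gap: 0.0601
clock: 12.35
tcp_pos: [0.5132, 0.3267, 0.0936]
orientation: [0.0, 0.707, 0.707, 0.001]
wrist_force: [-0.9, 0.1, 5.0]
finger_gap: 0.0312
clock: 13.15
tcp_pos: [0.5131, 0.3266, 0.1936]
orientation: [0.0, 0.707, 0.707, 0.001]
wrist_force: [0.1, -0.4, -5.6]
finger_gap: 0.0313
clock: 13.95
tcp_pos: [0.5125, 0.3263, 0.1924]
orientation: [0.0, 0.707, 0.707, 0.0]
wrist_force: [0.6, 0.1, -4.1]
finger_gap: 0.0311
top rails ((516.4226684570312, 323.1152038574219), (79.25425720214844, 107.02124786376953), 1.6956881284713745) 0.07151529319998773 230
top base ((517.8402099609375, 326.61737060546875), (123.03449249267578, 161.71420288085938), 5.720665454864502) 0.006959762115412271 413
scene rails ((517.0284423828125, 324.0194091796875), (81.27205657958984, 113.41466522216797), 2.0097928047180176) 0.06812531619772155 419
scene base ((518.9386596679688, 321.9750061035156), (87.62577819824219, 121.87088012695312), 1.5478875637054443) 0.008110925684201908 395
t 14.05 [0.5125 0.3263 0.1924] yaw 0.05 F [-0.29 -0.68 -4.68] gap 0.0305
[-0.3964  0.0322 -0.0077] [ 1.000e-02 -0.000e+00 -7.775e+01]
```

```bash
python3 -m creep '[[-0.01,0,-0.005,0,0,-3],[-0.03,0.002,-0.01,0,0,-9],[-0.065,0.004,-0.01,0,0,-15],[-0.1,0.006,-0.01,0,0,-22],[-0.14,0.008,-0.01,0,0,-29],[-0.18,0.01,-0.01,0,0,-35],[-0.21,0.012,-0.01,0,0,-40],[-0.23,0.013,-0.01,0,0,-42]]'
python3 go.py .5372 -.0916 .2 77.8
```

```text
clock: 14.85
tcp_pos: [0.5258, 0.0941, 0.2026]
orientation: [0.0, 0.406, 0.914, -0.0]
wrist_force: [-0.3, 0.9, -3.5]
finger_gap: 0.0309
t 14.85 [0.5258 0.0941 0.2026] yaw 42.09 F [-0.27  0.94 -3.53] gap 0.0309
[-0.1455 -0.116   0.0027] [  0.     0.04 -35.71]
```

```bash
python3 -m creep '[[-0.015,-0.012,0,0,0,-4],[-0.04,-0.032,0,0,0,-10],[-0.065,-0.052,0,0,0,-17],[-0.09,-0.072,0,0,0,-23],[-0.115,-0.092,0,0,0,-29],[-0.135,-0.108,0,0,0,-34],[-0.1455,-0.116,0,0,0,-35.7],[-0.1455,-0.116,0,0,0,-35.7]]'
python3 -m creep '[[0,0,0.01,0,0,0],[0,0,0.025,0,0,0],[0,0,0.04,0,0,0],[0,0,0.055,0,0,0],[0,0,0.068,0,0,0],[0,0,0.077,0,0,0],[0,0,0.08,0,0,0],[0,0,0.08,0,0,0]]'
python3 - <<'E'
from h import *
for n in('top','scene'): s=snap(n,n+'3')
cv2.imwrite('pics/sc3v.png',cv2.resize(s[2][140:300,150:400],(750,480),interpolation=cv2.INTER_CUBIC))
w=snap('wrist','w5')
E
python3 go.py .5372 -.0916 .1 77.8
```

```text
clock: 15.65
tcp_pos: [0.5372, -0.0914, 0.2024]
orientation: [0.0, 0.108, 0.994, -0.0]
wrist_force: [0.1, 0.3, -4.2]
finger_gap: 0.0311
clock: 16.45
tcp_pos: [0.5367, -0.0888, 0.1218]
orientation: [-0.0, 0.106, 0.994, 0.0]
wrist_force: [-0.4, 1.0, -3.3]
finger_gap: 0.0308
t 16.60 [ 0.5375 -0.0894  0.123 ] yaw 77.76 F [ 0.75 -0.31 -4.35] gap 0.0313
[-0.0001 -0.0022  0.023 ] [-0.    0.08 -0.04]
```

View pics/sc3v.png

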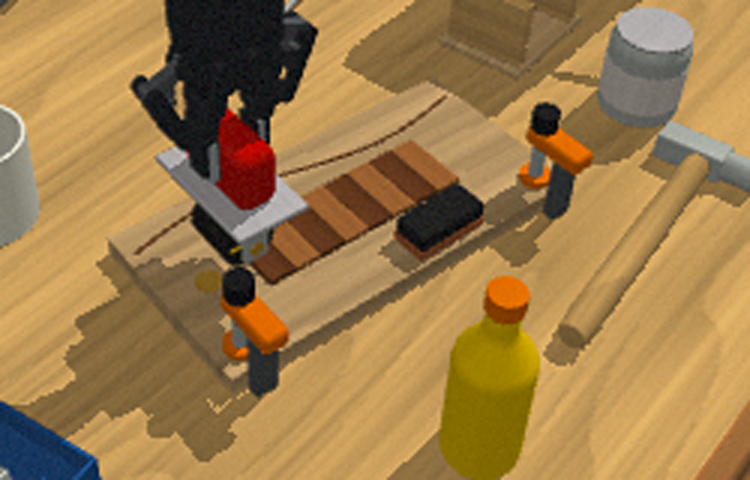

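The scene crop shows the wheel at (220,235), just ahead of slat0 and next to the brass disc at (208,283). The plate clears the clamp at (260,320). I lower it in steps and watch the force.

```bash
python3 -m creep '[[0,-0.002,0.005,0,0,0],[0,-0.002,0.01,0,0,0],[0,-0.002,0.014,0,0,0],[0,-0.002,0.017,0,0,0],[0,-0.002,0.02,0,0,0],[0,-0.002,0.023,0,0,0],[0,-0.002,0.026,0,0,0],[0,-0.002,0.026,0,0,0]]'
python3 -m creep '[[0,0,0,0,0,0],[0,0,0,0,0,0],[0,0,0,0,0,0],[0,0,0,0,0,0],[0,0,0,0,0,0],[0,0,0,0,0,0],[0,0,0,0,0,0],[0,0,0,0,0,0]]'
python3 go.py .5372 -.0916 .0926 77.8
```

```text
clock: 17.4
tcp_pos: [0.5368, -0.0914, 0.0969]
orientation: [0.0, 0.107, 0.994, -0.0]
wrist_force: [-2.4, 0.5, 4.8]
finger_gap: 0.0308
clock: 18.2
tcp_pos: [0.5367, -0.0914, 0.0965]
orientation: [0.0, 0.107, 0.994, -0.0]
wrist_force: [-2.4, 1.8, 6.1]
finger_gap: 0.0313
t 18.20 [ 0.5367 -0.0914  0.0965] yaw 77.75 F [-2.36  1.82  6.05] gap 0.0313
[-0.0005 -0.0001  0.0039] [ 0.    0.03 -0.05]
```

```bash
python3 -m creep '[[0,0,0.0005,0,0,0],[0,0,0.001,0,0,0],[0,0,0.0015,0,0,0],[0,0,0.002,0,0,0],[0,0,0.002,0,0,0],[0,0,0.002,0,0,0],[0,0,0.002,0,0,0],[0,0,0.002,0,0,0]]'
python3 - <<'E'
from h import *
F=[]
for i in range(6): env.read_camera('top'); s=env.get_state(); F.append(np.r_[s['wrist_force'],s['tcp_pos']*1000])
print(np.round(np.mean(F,0),2),np.round(np.std(F,0),2))
E
```

```text
clock: 19.0
tcp_pos: [0.5368, -0.0914, 0.0948]
orientation: [0.0, 0.107, 0.994, -0.0]
wrist_force: [-3.0, 0.6, 7.1]
finger_gap: 0.031
[ -2.6    0.73   7.21 536.77 -91.41  94.79] [0.22 0.38 0.42 0.   0.01 0.01]
```

```bash
python3 -m creep '[[0,0.002,0,0,0,0],[0,0.005,0,0,0,0],[0,0.008,0,0,0,0],[0,0.011,0,0,0,0],[0,0.014,0,0,0,0],[0,0.017,0,0,0,0],[0,0.02,0,0,0,0],[0,0.023,0,0,0,0]]'
python3 go.py
python3 -m creep '[[0,0.003,0,0,0,0],[0,0.006,0,0,0,0],[0,0.009,0,0,0,0],[0,0.012,0,0,0,0],[0,0.015,0,0,0,0],[0,0.018,0,0,0,0],[0,0.021,0,0,0,0],[0,0.024,0,0,0,0]]'
python3 go.py
```

```text
clock: 20.1
tcp_pos: [0.5417, -0.0689, 0.0948]
orientation: [0.0, 0.107, 0.994, -0.0]
wrist_force: [-2.0, -0.2, 6.4]
finger_gap: 0.0312
t 20.10 [ 0.5417 -0.0689  0.0948] yaw 77.75 F [-1.95 -0.21  6.41] gap 0.0312
clock: 20.9
tcp_pos: [0.547, -0.0454, 0.0949]
orientation: [0.001, 0.107, 0.994, -0.0]
wrist_force: [-1.4, -0.1, 7.2]
finger_gap: 0.031
t 20.90 [ 0.547  -0.0454  0.0949] yaw 77.75 F [-1.41 -0.08  7.16] gap 0.0310
```

```bash
python3 -m creep '[[0,0.003,0,0,0,0],[0,0.006,0,0,0,0],[0,0.009,0,0,0,0],[0,0.012,0,0,0,0],[0,0.015,0,0,0,0],[0,0.018,0,0,0,0],[0,0.021,0,0,0,0],[0,0.024,0,0,0,0]]'
python3 -m creep '[[0,0.003,0,0,0,0],[0,0.006,0,0,0,0],[0,0.009,0,0,0,0],[0,0.012,0,0,0,0],[0,0.015,0,0,0,0],[0,0.018,0,0,0,0],[0,0.021,0,0,0,0],[0,0.024,0,0,0,0]]'
python3 -m creep '[[0,0.003,0,0,0,0],[0,0.006,0,0,0,0],[0,0.009,0,0,0,0],[0,0.012,0,0,0,0],[0,0.015,0,0,0,0],[0,0.018,0,0,0,0],[0,0.021,0,0,0,0],[0,0.024,0,0,0,0]]'
python3 go.py .5824 .1176 .095 77.8
```

```text
clock: 21.7
tcp_pos: [0.5521, -0.0219, 0.0949]
orientation: [0.001, 0.107, 0.994, -0.0]
wrist_force: [-3.3, 0.6, 6.4]
finger_gap: 0.0311
clock: 22.5
tcp_pos: [0.5573, 0.0016, 0.0949]
orientation: [0.001, 0.107, 0.994, 0.0]
wrist_force: [-1.9, -0.1, 6.5]
finger_gap: 0.0307
clock: 23.3
tcp_pos: [0.5624, 0.0251, 0.0949]
orientation: [0.001, 0.107, 0.994, 0.0]
wrist_force: [-1.9, -0.1, 6.6]
finger_gap: 0.0313
t 23.30 [0.5624 0.0251 0.0949] yaw 77.75 F [-1.91 -0.11  6.63] gap 0.0313
[ 0.0001  0.0947 -0.    ] [ 0.02  0.08 -0.05]
```

```bash
python3 -m creep '[[0,0.003,0,0,0,0],[0,0.006,0,0,0,0],[0,0.009,0,0,0,0],[0,0.012,0,0,0,0],[0,0.015,0,0,0,0],[0,0.018,0,0,0,0],[0,0.021,0,0,0,0],[0,0.024,0,0,0,0]]'
python3 -m creep '[[0,0.003,0,0,0,0],[0,0.006,0,0,0,0],[0,0.009,0,0,0,0],[0,0.012,0,0,0,0],[0,0.015,0,0,0,0],[0,0.018,0,0,0,0],[0,0.021,0,0,0,0],[0,0.024,0,0,0,0]]'
python3 -m creep '[[0,0.003,0,0,0,0],[0,0.006,0,0,0,0],[0,0.009,0,0,0,0],[0,0.012,0,0,0,0],[0,0.015,0,0,0,0],[0,0.018,0,0,0,0],[0,0.021,0,0,0,0],[0,0.024,0,0,0,0]]'
python3 -m creep '[[0,0.003,0,0,0,0],[0,0.006,0,0,0,0],[0,0.009,0,0,0,0],[0,0.012,0,0,0,0],[0,0.015,0,0,0,0],[0,0.018,0,0,0,0],[0,0.021,0,0,0,0],[0,0.022,0,0,0,0]]'
python3 go.py
```

```text
clock: 24.1
tcp_pos: [0.5676, 0.0486, 0.095]
orientation: [0.001, 0.107, 0.994, 0.0]
wrist_force: [-2.0, -1.1, 6.3]
finger_gap: 0.0309
clock: 24.9
tcp_pos: [0.5727, 0.0721, 0.095]
orientation: [0.001, 0.107, 0.994, 0.0]
wrist_force: [-1.9, 0.5, 6.9]
finger_gap: 0.0309
clock: 25.7
tcp_pos: [0.5779, 0.0956, 0.0951]
orientation: [0.001, 0.107, 0.994, 0.0]
wrist_force: [-2.7, 0.1, 6.6]
finger_gap: 0.031
clock: 26.5
tcp_pos: [0.5826, 0.1173, 0.0951]
orientation: [0.001, 0.107, 0.994, 0.0]
wrist_force: [-2.4, 0.1, 6.7]
finger_gap: 0.0309
t 26.50 [0.5826 0.1173 0.0951] yaw 77.77 F [-2.38  0.12  6.69] gap 0.0309
```

Force was the same on every slat centre as on the panel past the end, which fits all slats flush. I lift and inspect.

```bash
python3 -m creep '[[0,0,-0.005,0,0,0],[0,0,-0.02,0,0,0],[0,0,-0.04,0,0,0],[0,0,-0.06,0,0,0],[0,0,-0.08,0,0,0],[0,0,-0.1,0,0,0],[0,0,-0.11,0,0,0],[0,0,-0.115,0,0,0]]'
python3 -m creep '[[0,0.005,0,0,0,3],[0,0.015,0,0,0,9],[0,0.03,0,0,0,15],[0,0.045,0,0,0,22],[0,0.06,0,0,0,29],[0,0.075,0,0,0,35],[0,0.085,0,0,0,39],[0,0.09,0,0,0,40]]'
python3 - <<'E'
from h import *
u=np.array([.2113,.9774]); c=np.array([.560,.014])
for n in('top','scene','wrist'):
    s=snap(n,n+'4'); P=xyz(s); d=P[...,:2]-c; y=d@u; x=d@np.array([u[1],-u[0]])
    h=lambda a,b,e,f:np.nanmedian(P[...,2][(x>a)&(x<b)&(y>e)&(y<f)&(P[...,2]<.04)&(P[...,2]>0)])*1000 
    print(n,'panel by brass/far/side',np.round([h(-25,25,-1,1) if 0 else h(-.025,.025,-.125,-.102),h(-.025,.025,.102,.125),h(-.05,-.036,-.09,.09)],1),'slats',np.round([h(-.027,.027,k-.009,k+.009) for k in np.arange(-.084,.09,.024)],1))
im=load('scene4')[2]; cv2.imwrite('pics/sc4v.png',cv2.resize(im[160:290,170:350],(792,572),interpolation=cv2.INTER_CUBIC))
E
python3 go.py .515 .3255 .2 1
```

```text
clock: 27.3
tcp_pos: [0.582, 0.1168, 0.2095]
orientation: [0.0, 0.107, 0.994, 0.0]
wrist_force: [-0.6, -0.0, -4.6]
finger_gap: 0.0311
clock: 28.1
tcp_pos: [0.6003, 0.2055, 0.2075]
orientation: [-0.001, 0.44, 0.898, -0.001]
wrist_force: [-0.3, -0.3, -3.7]
finger_gap: 0.0314
top panel by brass/far/side [16.9 16.7 16.7] slats [16.6 16.5 16.8 16.4 16.5 17.  16.7 16.5]
scene panel by brass/far/side [18.  17.2 17.6] slats [17.5 17.4 17.6 17.5 17.5 17.6 17.5 17.3]
wrist panel by brass/far/side [17. 17. 17.] slats [17.1 17.  16.9 17.  16.9 16.9 16.9 16.8]
t 28.25 [0.6004 0.2047 0.2083] yaw 37.85 F [ 0.3   0.08 -4.74] gap 0.0310
[0.1478 0.0067 0.0083] [-0.1  -0.   36.85]
```

View pics/sc4v.png

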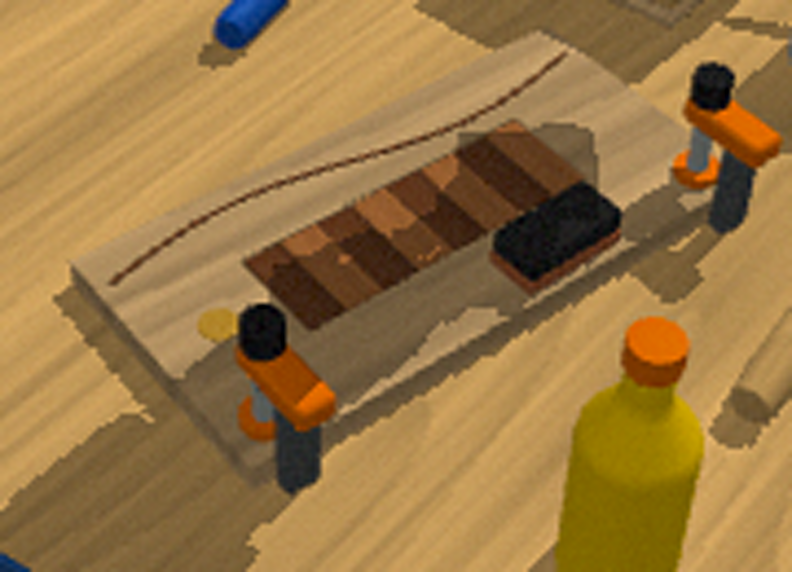

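The crop shows all eight slats level with the panel, from (280,290) to (545,155). The depth heights agree to about 0.3 mm in all three cameras, and the sander has not moved. Now the stand.

```bash
python3 -m creep '[[0.015,0.001,0,0,0,4],[0.035,0.002,0,0,0,9],[0.06,0.003,0,0,0,15],[0.085,0.004,0,0,0,21],[0.11,0.005,0,0,0,27],[0.13,0.006,0,0,0,32],[0.144,0.007,0,0,0,36],[0.148,0.007,0,0,0,36.8]]'
python3 -m creep '[[0,0,0,0,0,0],[0,0,0,0,0,0],[0,0,0,0,0,0],[0,0,0,0,0,0],[0,0,0,0,0,0],[0,0,0,0,0,0],[0,0,0,0,0,0],[0,0,0,0,0,0]]'
python3 go.py .515 .3255 .11 1
```

```text
clock: 29.05
tcp_pos: [0.5148, 0.3265, 0.2092]
orientation: [-0.0, 0.701, 0.713, -0.0]
wrist_force: [-0.2, 0.0, -3.7]
finger_gap: 0.0312
clock: 29.85
tcp_pos: [0.5157, 0.326, 0.2093]
orientation: [-0.0, 0.701, 0.713, 0.0]
wrist_force: [0.6, 0.1, -3.7]
finger_gap: 0.0311
t 29.85 [0.5157 0.326  0.2093] yaw 0.96 F [ 0.64  0.06 -3.66] gap 0.0311
[-0.0005 -0.0007  0.0993] [-0.   -0.   -0.04]
```

```bash
python3 -m creep '[[-0.0005,-0.0005,0.01,0,0,0],[-0.0005,-0.0005,0.03,0,0,0],[-0.0005,-0.0005,0.05,0,0,0],[-0.0005,-0.0005,0.07,0,0,0],[-0.0005,-0.0005,0.088,0,0,0],[-0.0005,-0.0005,0.1,0,0,0],[-0.0005,-0.0005,0.107,0,0,0],[-0.0005,-0.0005,0.109,0,0,0]]'
python3 -m creep '[[0,0,0.001,0,0,0],[0,0,0.002,0,0,0],[0,0,0.003,0,0,0],[0,0,0.003,0,0,0],[0,0,0.003,0,0,0],[0,0,0.003,0,0,0],[0,0,0.003,0,0,0],[0,0,0.003,0,0,0]]'
python3 go.py .515 .3255 .093 1
```

```text
clock: 30.65
tcp_pos: [0.5148, 0.3254, 0.0994]
orientation: [-0.0, 0.701, 0.713, -0.001]
wrist_force: [-0.0, 0.2, -3.8]
finger_gap: 0.0314
clock: 31.45
tcp_pos: [0.5153, 0.3256, 0.0973]
orientation: [-0.0, 0.701, 0.713, 0.0]
wrist_force: [0.4, -0.9, -4.4]
finger_gap: 0.0311
t 31.45 [0.5153 0.3256 0.0973] yaw 0.95 F [ 0.38 -0.86 -4.4 ] gap 0.0311
[-0.0001 -0.0003  0.0043] [ 0.   -0.01 -0.05]
```

```bash
python3 -m creep '[[0,0,0.0005,0,0,0],[0,0,0.001,0,0,0],[0,0,0.0015,0,0,0],[0,0,0.002,0,0,0],[0,0,0.002,0,0,0],[0,0,0.002,0,0,0],[0,0,0.002,0,0,0],[0,0,0.002,0,0,0]]'
python3 -m creep '[[0,0,0.0005,0,0,0],[0,0,0.001,0,0,0],[0,0,0.001,0,0,0],[0,0,0.001,0,0,0],[0,0,0.001,0,0,0],[0,0,0.001,0,0,0],[0,0,0.001,0,0,0],[0,0,0.001,0,0,0]]'
python3 go.py .515 .3255 .093 1
```

```text
clock: 32.25
tcp_pos: [0.5153, 0.3256, 0.0954]
orientation: [0.0, 0.701, 0.713, 0.0]
wrist_force: [-0.4, -0.3, -4.9]
finger_gap: 0.0308
clock: 33.05
tcp_pos: [0.5153, 0.3256, 0.0943]
orientation: [-0.0, 0.701, 0.713, 0.0]
wrist_force: [-0.6, 0.8, -3.9]
finger_gap: 0.0312
t 33.05 [0.5153 0.3256 0.0943] yaw 0.96 F [-0.59  0.81 -3.85] gap 0.0312
[-0.0001 -0.0003  0.0013] [ 0.   -0.01 -0.04]
```

```bash
python3 -m creep '[[0,0,0.0005,0,0,0],[0,0,0.001,0,0,0],[0,0,0.0015,0,0,0],[0,0,0.0015,0,0,0],[0,0,0.0015,0,0,0],[0,0,0.0015,0,0,0],[0,0,0.0015,0,0,0],[0,0,0.0015,0,0,0]]'
python3 go.py .515 .3255 .093 1
```

```text
clock: 33.85
tcp_pos: [0.5154, 0.3256, 0.0937]
orientation: [0.0, 0.701, 0.713, 0.0]
wrist_force: [-2.8, -1.5, 5.2]
finger_gap: 0.0312
t 33.85 [0.5154 0.3256 0.0937] yaw 0.95 F [-2.82 -1.46  5.21] gap 0.0312
[-0.0001 -0.0004  0.0007] [ 0.04 -0.02 -0.05]
```

```bash
python3 -m creep '[[0,0,-0.0005,0,0,0],[0,0,-0.0005,0,0,0],[0,0,-0.0005,0,0,0],[0,0,-0.0005,0,0,0],[0,0,-0.0005,0,0,0],[0,0,-0.0005,0,0,0],[0,0,-0.002,0,0,0],[0,0,-0.005,0,0,0]]' 0.06
python3 -m creep '[[0,0,-0.01,0,0,0],[0,0,-0.03,0,0,0],[0,0,-0.05,0,0,0],[0,0,-0.075,0,0,0],[0,0,-0.1,0,0,0],[0,0,-0.12,0,0,0],[0,0,-0.135,0,0,0],[0,0,-0.14,0,0,0]]'
python3 -m creep '[[-0.02,-0.01,0,0,0,0],[-0.05,-0.03,0,0,0,0],[-0.09,-0.05,0,0,0,0],[-0.13,-0.07,0,0,0,0],[-0.17,-0.09,0,0,0,0],[-0.2,-0.11,0,0,0,0],[-0.215,-0.115,0,0,0,0],[-0.215,-0.115,0,0,0,0]]'
sed -i "s/n+'0'/n+'5'/" m.py
python3 - <<'E'
from h import *
for n in('top','scene'): s=snap(n,n+'5')
a=load('scene5')[2]; t=load('top5')[2]
v=np.hstack([cv2.resize(a,(400,300)),cv2.resize(t,(400,300))]); c=cv2.resize(a[90:190,270:420],(400,267),interpolation=cv2.INTER_CUBIC); e=cv2.resize(t[150:250,90:240],(400,267),interpolation=cv2.INTER_CUBIC)
cv2.imwrite('pics/fin.png',np.vstack([v,np.hstack([c,e])]))
E
python3 m.py; python3 go.py
```

```text
clock: 34.65
tcp_pos: [0.5151, 0.3255, 0.0977]
orientation: [-0.0, 0.701, 0.713, -0.0]
wrist_force: [0.5, 0.5, 0.1]
finger_gap: 0.0602
clock: 35.45
tcp_pos: [0.5162, 0.326, 0.2408]
orientation: [0.001, 0.701, 0.713, 0.002]
wrist_force: [-0.5, -0.7, -0.1]
finger_gap: 0.06
clock: 36.25
tcp_pos: [0.4028, 0.1072, 0.238]
orientation: [0.0, 0.702, 0.712, 0.0]
wrist_force: [0.9, 0.6, -0.3]
finger_gap: 0.0601
top bench z -0.000988733396339092
offcut none
offcut top none
panel n 6386 z med/max 0.0169 0.0217 rect c,size mm,ang [563.   12.6] [340.4 178.4] 77.5
slats n 84 z med/max 0.0178 0.0209 rect c,size mm,ang [542.5 -67.2] [19.4 56.2] 78.6
handle n 367 z med/max 0.1258 0.1304 rect c,size mm,ang [493.3 171.2] [379.4  37. ] 82.0
handle top n 219 z med/max 0.1269 0.1313 rect c,size mm,ang [492.  171.4] [379.5  32.9] 81.7
plate n 476 z med/max 0.0786 0.0836 rect c,size mm,ang [515.6 324.4] [ 60.4 107.9] 0.7
stand+plate n 633 z med/max 0.0778 0.0835 rect c,size mm,ang [516.5 323.7] [ 79.4 108.4] 1.7
standbase n 295 z med/max 0.0078 0.0266 rect c,size mm,ang [515.8 320.9] [ 88.6 118.9] 1.2
tray n
[... 925 characters left out ...]
 [ 60.6 108.8] 1.3
stand+plate n 567 z med/max 0.0776 0.0939 rect c,size mm,ang [518.4 322.7] [ 80.3 108.9] 1.4
standbase n 480 z med/max 0.0090 0.0292 rect c,size mm,ang [519.2 321.9] [ 88.6 121. ] 2.1
tray n 3721 z med/max 0.0049 0.0267 rect c,size mm,ang [ 529.5 -346. ] [140.6 120.7] 8.1
[0.002  0.0049 0.0258]
sander n 345 z med/max 0.0410 0.0434 rect c,size mm,ang [632.2  41.7] [67.1 33.3] 79.7
clampR n 216 z med/max 0.0726 0.0754 rect c,size mm,ang [ 613.4 -149.5] [21.7 50.2] 77.5
clampL n 166 z med/max 0.0716 0.0750 rect c,size mm,ang [675.2 139.8] [22.4 52.9] 76.5
brass ray [[ 0.53187529 -0.11630499  0.018     ]]
t 36.35 [0.4041 0.1087 0.238 ] yaw 0.90 F [ 1.43 -0.49  1.18] gap 0.0603
```

View pics/fin.png

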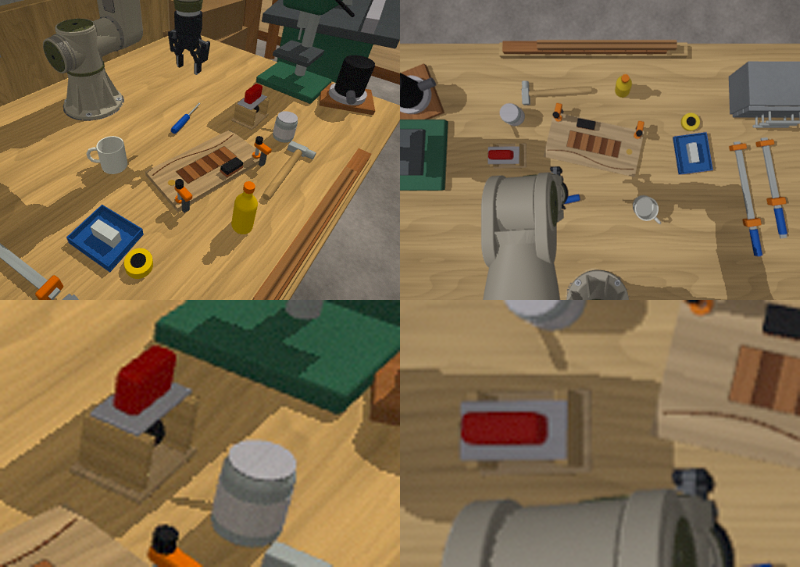

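The final picture shows the roller seated level on the stand (plate at (140,400) in the crop), the offcut in the tray at (105,235), and the other things where they were. Handing in.

```bash
python3 -c "
from workcell import env
print(env.hand_in())"
```

```text
the job is handed in; nothing more can be done
None
```

The job is done and handed in at about 36 s of robot time, against the limit of 72 s.

- **Offcut:** I put it in the blue tray first, and the last pictures show it lying flat there. When the jaws closed on it, the wrist read about 6 N upward. The offcut may have pressed lightly on the slats at that moment, close to the 6 N that moves one. I did not check the slats for this before rolling.
- **Rolling:** I rolled from the brass end to past the last slat with the hand at constant height. The wrist force read 6.3 to 7.2 N throughout, so about 11 N on the wheel allowing for the roller's weight. That is roughly 7 mm of spring by force and 5 mm by height. The two disagree, but both are well short of the 12 mm where the spring bottoms.
- **Slats:** Depth readings from all three cameras put all eight slats within about 0.5 mm of the panel's top face after the pass.
- **Roller:** It is back on the stand with the plate level on the rails at about 79 mm, and centred within about 2 mm. It sits about 4 mm from where it started, nearer the stand's middle.
- **Everything else:** The sander measured the same before and after. By eye in the final pictures, the other things had not moved; the screwdriver is partly hidden in the top view. My automatic colour measurement of the handle in the final top view was wrong, because part of the arm got mixed in, so I relied on the scene camera and the plate reading there.

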